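# Lock the cam cap on the transfer pump

## Robot

A 6-joint arm with a two-finger parallel gripper is mounted at the origin on the work surface. World frame = base frame: x ahead of the robot, y to its left, z up, the work surface at z = 0. Lengths are in m, angles in rad, forces in N, time in s.
With the tool pointing down it reaches from about 0.35 to 0.975 m from the base axis. Payload 4.9 kg.
Tool frame: the origin (TCP) lies midway between the tips of the shut fingers; the grasp point (between the pads) lies 19 mm behind it; x points along the fingers, z is the direction in which the jaws open and shut, and the axes are right-handed (so a half turn about x gives the same grasp; the last joint's range is limited). The gripper opens to 85 mm and grips with 20 to 120 N. Pads are 22 mm wide; open, the fingers measure 114 mm over their backs; the gripper's body (76 mm by 85 mm) begins 54 mm behind the grasp point. The pads swing forward as they close: fully open they stand 13 mm farther back than shut.
Start: joints at [1.101, 0.053, 1.613, -0, 1.476, -0.119], TCP at [0.215, 0.587, 0.231] pointing down, gripper open.
Joint ranges: [-3.01, 3.01], [-1.01, 2.22], [0.06, 2.58], [-1.02, 4.17], [0.09, 2.62], [-3.14, 3.14]. Speed limits (rad/s): [2.57, 2.57, 3.14, 3.14, 3.14, 3.14].

## Interface

Orientations are given as a unit quaternion [w, x, y, z].
In Python, from plant import state, cams, workorder, nets gives the robot as it stands.
- The arm moves only by the tool play_rows, never from a script. Its argument "motion" is a list of rows, each a list of 3 entries, a list of its own where there are three numbers: the closure, from -1 (fully open) to 1 (shut), then the shift along the world's x, y, z in m, then the turn about the world's z in rad. A call has 1 to 5 rows; each row is the pose to reach, as a shift and turn from the pose commanded when the call began; what a row does not reach only later rows make up. A row lasts 1/10 s, in which the tool goes at most 50 mm and 8.59 degrees, less where a joint would pass 70% of its speed; a pose out of reach is approached as far as the arm can. A call with a gripper value outside its range is refused whole. The fingers move at their own pace and stop on an object; the grip force is fixed at half the most. Time passes only in rows, so rows that repeat a pose let the fingers close. It gives the time, the measured TCP pose, the force and the opening at its end, in the units of the state.
- state(): the state, without advancing time (a new reading comes with each control period).
- cams.grab_frame(name): name is "side" or "top"; returns (picture, depth): 400x640x3 uint8, red, green, blue; 400x640 float32, m along the optical axis (not along the pixel's ray), 0 where there is no reading.
- cams.camera_info(name): a dict with "K" (3x3 intrinsics, pixels), "rvec" (rotation vector, rad) and "tvec" (3), from world to camera coordinates, as OpenCV has them. Camera axes: x right, y down, z forward; pixel columns grow to the right and rows downward; lengths in m; the calibration is good to about 2 mm. A picture is of the moment at which its call begins. camera_info takes no time and is no camera call.
- workorder.job_done(): hands the job in, once; it reports no verdict.
Trained networks look in the newest picture that a camera, given by its name, has taken for a name from the list of things; names that differ only in an ending like _2 or _b are one class to them, and where a whole thing is asked for, a point or a joint stands for the part that bears it (a point fixed in the world has none). Each returns a list of dicts, best first, with "score" (0 to 1); they miss things now and then, are a little off and sometimes report something else, mostly with a low value. They report only what shows in the picture. A call takes as long as a camera call. They do not tell look-alikes from the thing itself.
- nets.recognise(camera, target): "at" ([x, y, z] in m, in world coordinates, good to about 4 mm: the middle of the surface that is visible of it).
- nets.landmark_of(camera, target): "at" ([x, y, z] in m, in world coordinates, good to about 4 mm: a listed point, or the origin of a listed thing).
The state is a dict: "time": time; "joint_pos": joint angles; "joint_vel": joint speeds; "joint_efforts": joint torques, N m; "tool_pos": TCP position; "tool_rot": TCP orientation; "contact_force": force on the tool from outside, world axes, zero at the start; "ft_torque": the same for the moment, N m; "gripper_width": opening from 0.0 (shut) to 1.0 (fully open).
Only numpy, scipy, OpenCV 4.12 (cv2) and the standard library are available. Lean on these libraries where they do the work, as an engineer would, in place of code of your own. Each camera call takes 0.05 s, during which the arm holds its last target.

## Task

Cap the garden transfer pump for storage: set the two-armed cam cap mouth down on the pump's upright yellow outlet with both arms still up, and press it gently down until you feel the rubber seal give. Then swing both cam arms down together, evenly, until both are fully home and the cap stays locked down on the squeezed seal, and let go. Feel your way and do not force it, as the outlet is thin plastic; leave the pliers, dispenser, tin, clamp, block and fitting where they are.

Things in the scene. Friction and masses are not known exactly. Their poses are not given: they have to be found in the camera images.
- cap: Loose aluminium cam cap (groove coupler), about 0.24 kg, standing mouth down on the shelf. Round body 48 mm across, 40 mm high, closed flat top; 12-sided, with flats towards its x. Origin: centre of its open mouth, z up to the closed top. Bore 40 mm across, 32 mm deep to its ceiling. Arms on its +y and -y sides; its x sides are free to grip. Any yaw on the outlet will do.
- cam_a (a joint): Brass cam arm on the cap's +y side, a flat bar 12 mm wide, 6 mm thick. 0 rad: points outward, 20 degrees above level; grows as it swings down; 1.75 rad: hard stop, hanging 80 degrees below level. Starts at 0 to 0.3. Stiff hinge (0.11 N m of friction): it stays where it is left. Swung down, its cam hooks under the outlet's rim and draws the cap down on the seal.
- cam_b (a joint): The same arm on the cap's -y side, same values, its own start. Open fingers coming from above can straddle the cap and push both arms down at once while they stick out; squeezing the arms towards each other brings them the last part to the stop.
- cam_a_hinge (a point): Hinge axis of cam_a: 27 mm from the cap's axis on its +y side, 19 mm above its mouth (21 mm below its top). The lugs that hold it reach 32 mm from the cap's axis.
- cam_b_hinge (a point): Hinge axis of cam_b, the same on the -y side.
- cam_a_tip (a point): Centre of the round end (6 mm radius) of arm cam_a, 55 mm from its hinge. With the arm at its stop it is 37 mm out from the cap's axis and 54 mm below the hinge.
- cam_b_tip (a point): The same on cam_b.
- pump: Fixed transfer pump; origin on the shelf right under the outlet's axis, z up. Grey round casing 108 mm across, its top 52 mm high; an inlet nozzle sticks out 75 mm to its -x, 52 mm high; blue motor lying on its -y side, from 105 to 251 mm from the outlet's axis, up to 109 mm high.
- outlet (a point): Point on the outlet's axis, 52 mm above the shelf. The yellow plastic outlet stub, 37 mm across, rises from here; its flat top (edge chamfered 3 mm) is 130 to 180 mm above the shelf: it is a riser pulled out more or less, this height is NOT measured, so feel for it. Below its 8 mm thick rim runs an 18 mm high groove. The cap slips over it with 1.5 mm to spare all round.
- seal (a joint): Rubber seal on the stub's top: black disc 25 mm across, standing 4 mm proud, pressed by the cap's ceiling. Value: how far it is squeezed, m. 0 free; gives from 4 N on, then 2.5 N per mm; at 4 mm the ceiling meets the hard stub. The cap's own weight does not squeeze it; the locked cap holds it squeezed by about 2.5 mm. Seating it with over 25 N can crack the stub.
- pliers: Bystander: steel pliers with black grips, 165 mm long, lying flat, 16 mm high.
- dispenser: Bystander: orange plastic screw dispenser, 60 x 90 mm, 67 mm high, black push button in front.
- tin: Bystander: steel tin with lid, 72 mm across, 80 mm high.
- clamp: Bystander: white plastic bar clamp, 150 x 80 mm, lying flat, 18 mm high.
- block: Bystander: wooden block 26 x 42 x 22 mm.
- fitting: Bystander: brass hose fitting, 32 mm across, 42 mm high.
Not all that is in view belongs to the job. There is more than one size of the cap; the one meant has the size given above.

How it is judged:
By the outcome, as a careful person would: the job done as asked, in the order asked, and still so for the second after the job is handed in, with the robot touching nothing.
It also fails if it takes over 58 s, if anything falls off the work surface, if the arm or the gripper's body presses on something with over 40 N, if the wrist force passes 120 N, or if a joint passes its speed limit or range.

## Working session

There is one attempt and no reset: what is moved stays moved. The work goes in short steps, Python scripts to look and compute and a tool call to move; the robot and the scene stay as the last step left them, time stands still between calls to the robot, and variables do not carry over. Pictures are saved under pics/ and viewed, and the job is handed in when it is done.

Besides the shell and the picture viewer there is one more tool, called by a JSON object that holds its "fn" and its "kwargs". play_rows: Moves the arm, as the interface text tells. Its arguments: {"type":"object","properties":{"motion":{"type":"array","items":{"type":"array"}}},"required":["motion"]}

```bash
ls; mkdir -p pics; cat > h.py <<'E'
import numpy as np, cv2
from plant import state, cams, workorder, nets
def snap(n,f):
    im,d=cams.grab_frame(n); cv2.imwrite(f'pics/{f}.png',im[:,:,::-1]); np.save(f'pics/{f}.npy',d); return im,d
def w(n,u,v,d):
    c=cams.camera_info(n);K=np.array(c['K']);R=cv2.Rodrigues(np.array(c['rvec'],float))[0];t=np.array(c['tvec'],float).ravel()
    u=np.asarray(u,float);v=np.asarray(v,float);d=np.asarray(d,float)
    p=np.stack([(u-K[0,2])/K[0,0]*d,(v-K[1,2])/K[1,1]*d,d],-1)
    return (p-t)@R
def cloud(n,d):
    v,u=np.mgrid[0:d.shape[0],0:d.shape[1]]
    P=w(n,u,v,d); P[d==0]=np.nan; return P
E
python3 - <<'E'
from h import *
s=state();print(s)
for n in("side","top"):
    snap(n,n+'0');print(n,cams.camera_info(n))
    for t in("cap","pump","cam_a_tip","fitting"):
        print(t,[(np.round(x['at'],3).tolist(),round(x['score'],2)) for x in nets.recognise(n,t)])
    for t in("cap","outlet","cam_a_hinge","cam_a_tip"):
        print('L',t,[(np.round(x['at'],3).tolist(),round(x['score'],2)) for x in nets.landmark_of(n,t)])
print(state()['time'])
E
```

```text
pics
{'time': 0.0, 'joint_pos': array([ 1.10100034e+00,  5.33846673e-02,  1.61434041e+00,  4.44183787e-06,
        1.47603167e+00, -1.19000921e-01]), 'joint_vel': array([-1.00191168e-03, -1.74498750e-04,  5.16156251e-04, -3.45595382e-04,
        9.55982646e-05, -1.04179041e-03]), 'joint_efforts': array([ 1.45741476e-03, -3.93678761e+01, -3.70178175e+01, -2.64452234e-05,
        6.89784836e-03,  2.08265000e-06]), 'tool_pos': array([0.21447961, 0.58635232, 0.23001808]), 'tool_rot': array([ 0.57890269, -0.40543786,  0.58025363,  0.40471909]), 'contact_force': array([-0.07615955, -0.24153229,  0.53089184]), 'ft_torque': array([-0.01499302, -0.01922416, -0.00917938]), 'gripper_width': 0.9974118397275147}
side {'K': array([[446.73764735,   0.        , 325.5146124 ],
       [  0.        , 446.73764735, 206.90278151],
       [  0.        ,   0.        ,   1.        ]]), 'rvec': array([ 2.1712978 , -0.11433832,  0.06417392]), 'tvec': array([-0.49559476,  0.17530301,  0.98985053])}
cap [([0.246, 0.283, 0.045], 0.72), ([0.488, 0.154, 0.032], 0.63), ([0.631, 0.167, 0.022], 0.49)]
pump [([0.575, 
[... 784 characters left out ...]
0.14954811]), 'tvec': array([0.16992701, 0.50299829, 1.12759495])}
cap [([0.635, 0.178, 0.029], 0.84), ([0.24, 0.299, 0.055], 0.71), ([0.49, 0.169, 0.04], 0.7), ([0.479, 0.116, 0.028], 0.68), ([0.575, -0.161, 0.052], 0.6)]
pump [([0.577, -0.168, 0.054], 0.89)]
cam_a_tip [([0.163, 0.332, 0.046], 0.8), ([0.594, 0.191, 0.022], 0.53), ([0.593, -0.068, 0.163], 0.2)]
fitting [([0.413, 0.383, 0.019], 0.51)]
L cap [([0.637, 0.177, 0.002], 0.72)]
L outlet [([0.596, -0.069, 0.052], 0.56)]
L cam_a_hinge [([0.615, 0.181, 0.015], 0.57), ([0.203, 0.318, 0.024], 0.54), ([0.495, 0.195, 0.018], 0.53)]
L cam_a_tip [([0.137, 0.343, 0.053], 0.57), ([0.514, 0.246, 0.024], 0.53), ([0.58, 0.192, 0.024], 0.53)]
0.9
```

View pics/side0.png

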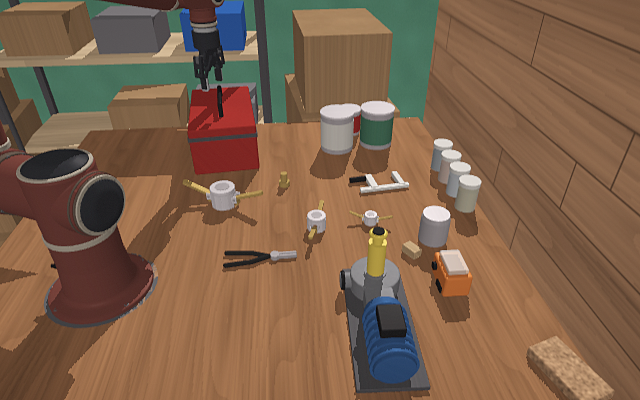

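View pics/top0.png

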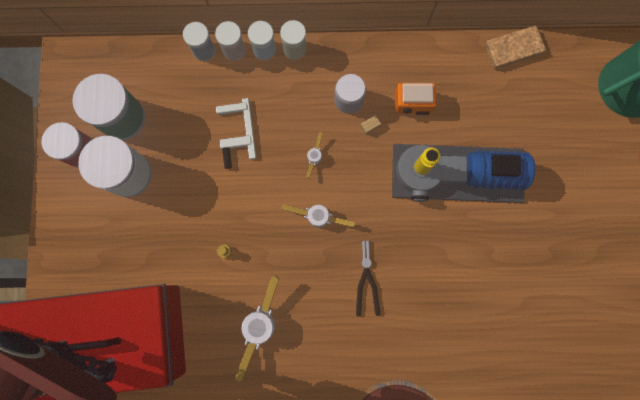

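The side and top pictures show three look-alike caps. In the top view they are at px (257,328), (318,215) and (314,155), and the pump outlet is at (430,155). I'll measure the cap sizes next.

```bash
python3 - <<'E'
from h import *
import cv2
im=cv2.imread('pics/top0.png');d=np.load('pics/top0.npy');P=cloud('top',d)
for (u,v) in((257,328),(318,215),(314,155)):
    z=np.nanmedian(P[v-3:v+4,u-3:u+4,2]); 
    m=(np.abs(P[...,2]-z)<.005); m&=(np.hypot(P[...,0]-P[v,u,0],P[...,1]-P[v,u,1])<.05)
    n,l=cv2.connectedComponents(m.astype(np.uint8)); m=l==l[v,u]
    Q=P[m];print((u,v),'z',z,'min',Q.min(0),'max',Q.max(0),'c',(Q.min(0)+Q.max(0))/2,Q.mean(0),'diam area',2*np.sqrt(m.sum()*(P[v,u,:]*0+1)[0]*(d[v,u]/507.9)**2/np.pi))
# stub top
m=(P[...,2]>.12)&(np.hypot(P[...,0]-.595,P[...,1]+.07)<.06);Q=P[m]
print('stub',len(Q),Q.min(0),Q.max(0))
for a in np.arange(.12,.19,.005):
    q=Q[(Q[:,2]>a)&(Q[:,2]<a+.005)]
    if len(q):print(round(a,3),len(q),q.mean(0),q.min(0),q.max(0))
d=np.load('pics/side0.npy');P=cloud('side',d)
m=(P[...,2]>.06)&(np.hypot(P[...,0]-.595,P[...,1]+.07)<.04);Q=P[m]
print('side')
for a in np.arange(.06,.19,.01):
    q=Q[(Q[:,2]>a)&(Q[:,2]<a+.01)]
    if len(q):print(round(a,3),len(q),q.mean(0),q.min(0),q.max(0))
a=cv2.resize(im[120:310,200:480],None,fx=2.85,fy=2.85,interpolation=cv2.INTER_CUBIC);cv2.imwrite('pics/z1.png',a)
a=cv2.imread('pics/side0.png');a=cv2.resize(a[180:300,270:480],None,fx=3.8,fy=3.8,interpolation=cv2.INTER_CUBIC);cv2.imwrite('pics/z2.png',a)
E
```

```text
(257, 328) z 0.05671635695897631 min [0.21016763 0.27132115 0.05177316] max [0.27664807 0.33966529 0.06166025] c [0.24340785 0.30549322 0.05671671] [0.24341796 0.30503244 0.05616798] diam area 0.0680703911418184
(318, 215) z 0.040111023249838854 min [nan nan nan] max [nan nan nan] c [nan nan nan] [nan nan nan] diam area nan
(314, 155) z 0.027648912400194518 min [0.61994312 0.16107995 0.02286759] max [0.65114919 0.19171121 0.03198949] c [0.63554616 0.17639558 0.02742854] [0.63518528 0.1759286  0.02706039] diam area 0.03252358871745642
stub 324 [ 0.57763679 -0.08661866  0.12007156] [ 0.61489227 -0.05101121  0.16781747]
0.12 12 [ 0.58506689 -0.06082238  0.12250324] [ 0.57763679 -0.08034726  0.12007156] [ 0.59946708 -0.05127727  0.12484439]
0.125 14 [ 0.58602248 -0.0602072   0.12794168] [ 0.57819569 -0.07569928  0.12517574] [ 0.60245229 -0.05216062  0.129665  ]
0.13 38 [ 0.58812754 -0.06348829  0.13258637] [ 0.57786785 -0.08527669  0.13014373] [ 0.60805635 -0.05107911  0.13475064]
0.135 14 [ 0.58530017 -0.06126087  0.13622154] [ 0.57876585 -0.07139112  0.13540497] [ 0.59651036 -0.0510112
[... 1275 characters left out ...]
 0.11514534] [ 0.57779249 -0.09118225  0.11011223] [ 0.6116979  -0.07056882  0.11998315]
0.12 68 [ 0.59264884 -0.08482383  0.12533018] [ 0.57774909 -0.09124422  0.12000758] [ 0.61417102 -0.06776337  0.12924402]
0.13 125 [ 0.59428928 -0.07956241  0.13481433] [ 0.5782573  -0.09184764  0.13006713] [ 0.61416675 -0.0599611   0.13993718]
0.14 27 [ 0.59396677 -0.08011478  0.14325193] [ 0.58595927 -0.08354346  0.14011414] [ 0.60409594 -0.07277854  0.14703127]
0.15 71 [ 0.59309504 -0.08138524  0.15673658] [ 0.57842532 -0.09024265  0.15212733] [ 0.61363743 -0.05766764  0.15981098]
0.16 134 [ 0.59523629 -0.07528172  0.16327844] [ 0.57989813 -0.08982251  0.16005469] [ 0.61182219 -0.0587944   0.16729867]
```

View pics/z1.png

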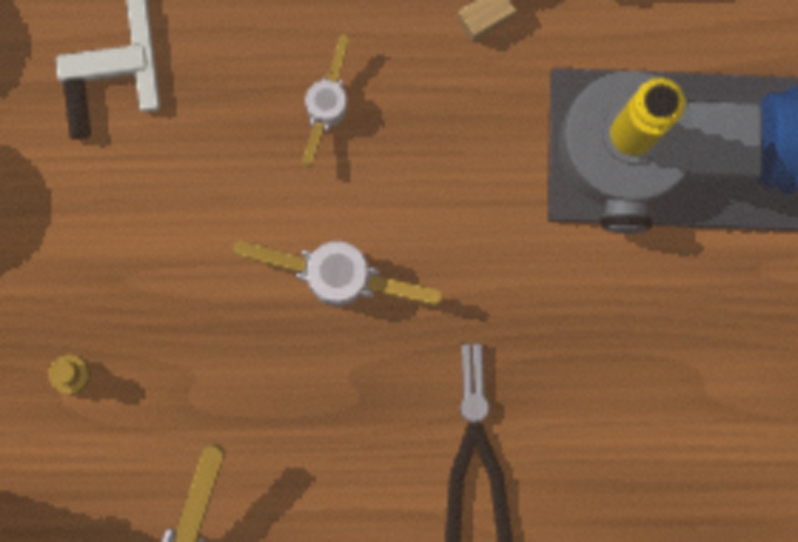

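View pics/z2.png

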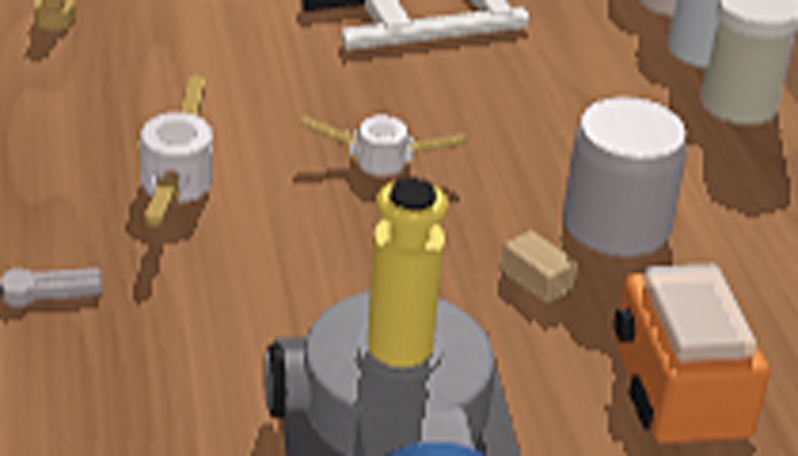

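```bash
python3 - <<'E'
from h import *
from scipy.spatial.transform import Rotation as Ro
q=state()['tool_rot'];R=Ro.from_quat([q[1],q[2],q[3],q[0]]).as_matrix();print('tool x',R[:,0].round(3),'z',R[:,2].round(3),'zaxis yaw',np.degrees(np.arctan2(R[1,2],R[0,2])))
for n in('top','side'):
    d=np.load(f'pics/{n}0.npy');im=cv2.imread(f'pics/{n}0.png');P=cloud(n,d)
    r=np.hypot(P[...,0]-.489,P[...,1]-.17)
    m=(P[...,2]>.036)&(P[...,2]<.046)&(r<.028);Q=P[m]
    # circle fit of top: use min enclosing circle
    c,rad=cv2.minEnclosingCircle(Q[:,:2].astype(np.float32)*1000);print(n,'top c',c,rad,len(Q),np.median(Q[:,2]))
    hsv=cv2.cvtColor(im,cv2.COLOR_BGR2HSV)
    m=(P[...,2]>.009)&(P[...,2]<.06)&(r<.1)&(r>.036);Q=P[m]
    for s in(1,-1):
        A=Q[s*(Q[:,1]-.17)>0]
        if len(A)<4: continue
        mu=A.mean(0);u,sv,vt=np.linalg.svd(A-mu);v=vt[0]*np.sign(vt[0][1])*s
        print(s,len(A),'mu',mu.round(4),'dir',v.round(3),'elev',np.degrees(np.arcsin(v[2])),'yaw',np.degrees(np.arctan2(v[1],v[0])),'ext',((A-mu)@v).min(),((A-mu)@v).max(), 'tip',(mu+v*((A-mu)@v).max()).round(4))
    # rim of stub top fit
    m=(P[...,2]>.1505)&(P[...,2]<.2)&(np.hypot(P[...,0]-.596,P[...,1]+.07)<.03);Q=P[m]
    c,rad=cv2.minEnclosingCircle(Q[:,:2].astype(np.float32)*1000);print(n,'stub c',c,rad)
E
```

```text
tool x [ 0.  0. -1.] z [0.344 0.939 0.   ] zaxis yaw 69.9019534325098
top top c (491.7030029296875, 168.45481872558594) 24.50395393371582 321 0.03981745396861522
1 126 mu [0.5137 0.2247 0.0257] dir [-0.86   0.51  -0.015] elev -0.8577419518200922 yaw 149.3246950977392 ext -0.0802372100641998 0.017524849898736945 tip [0.4986 0.2336 0.0255]
-1 120 mu [0.4755 0.1103 0.0288] dir [-0.272 -0.94   0.203] elev 11.732224752422153 yaw -106.14664780124428 ext -0.025680683435589543 0.026204683092578878 tip [0.4683 0.0857 0.0341]
top stub c (596.4600830078125, -69.94783020019531) 18.71230697631836
side top c (490.6427001953125, 168.27891540527344) 26.767671585083008 181 0.040806511505662196
1 53 mu [0.5189 0.2246 0.0271] dir [-0.861  0.508  0.001] elev 0.08565432621064373 yaw 149.45325864010962 ext -0.07671171723432901 0.019007616530226736 tip [0.5025 0.2343 0.0271]
-1 61 mu [0.4759 0.1057 0.0297] dir [-0.307 -0.933  0.188] elev 10.819045852445587 yaw -108.19823129926792 ext -0.03314836480035496 0.024772648706084227 tip [0.4683 0.0826 0.0344]
side stub c (595.4229736328125, -71.70774841308594) 19.07925796508789
```

The middle cap at (0.491, 0.168) is the right one: 48 mm across, top at z = 0.040, arm axis yaw about 74°. Both of its arms are up. I'll move above it and turn -1.50 rad.

{"fn": "play_rows", "kwargs": {"motion": [[-1, [0.0276, -0.0418, 0], -0.149], [-1, [0.0553, -0.0836, 0], -0.298], [-1, [0.083, -0.1254, 0], -0.447], [-1, [0.1106, -0.1672, 0], -0.596], [-1, [0.138, -0.209, 0], -0.745]]}}

```text
time: 1.4
tool_pos: [0.3532, 0.3767, 0.2315]
tool_rot: [0.688, -0.164, 0.687, 0.165]
contact_force: [0.9, -0.3, 0.2]
gripper_width: 1.001
```

{"fn": "play_rows", "kwargs": {"motion": [[-1, [0.0276, -0.0418, -0.01], -0.149], [-1, [0.0553, -0.0836, -0.03], -0.298], [-1, [0.083, -0.1254, -0.06], -0.447], [-1, [0.1106, -0.1672, -0.09], -0.596], [-1, [0.1385, -0.209, -0.11], -0.755]]}}

```text
time: 1.9
tool_pos: [0.4783, 0.1871, 0.1307]
tool_rot: [0.7, 0.098, 0.7, -0.098]
contact_force: [0.1, 0.1, -0.0]
gripper_width: 0.998
```

{"fn": "play_rows", "kwargs": {"motion": [[-1, [0, 0, 0], 0], [-1, [0, 0, 0], 0]]}}

```text
time: 2.1
tool_pos: [0.4781, 0.188, 0.1314]
tool_rot: [0.7, 0.096, 0.701, -0.096]
contact_force: [0.5, -0.3, -0.0]
gripper_width: 1.005
```

```bash
python3 - <<'E'
from h import *
from scipy.spatial.transform import Rotation as Ro
s=state();q=s['tool_rot'];R=Ro.from_quat([q[1],q[2],q[3],q[0]]).as_matrix();print('zaxis yaw',np.degrees(np.arctan2(R[1,2],R[0,2])),s['tool_pos'],s['time'],s['contact_force'],s['joint_pos'].round(3))
im,d=snap('side','s1')
cv2.imwrite('pics/s1z.png',cv2.resize(im[140:260,240:440,::-1],None,fx=4,fy=4))
E
```

```text
zaxis yaw -15.615315763515138 [0.47806156 0.18802842 0.13138066] 2.1 [ 0.45865806 -0.26551943 -0.02473937] [ 2.290e-01 -1.310e-01  1.963e+00  1.000e-03  1.311e+00  5.020e-01]
```

View pics/s1z.png

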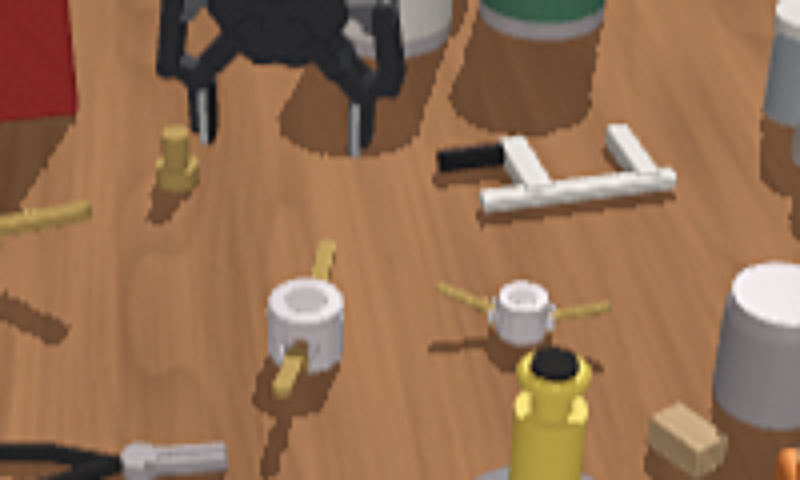

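The open fingers are above and behind the cap, still 23 mm short of it. I'll centre them and go down.

{"fn": "play_rows", "kwargs": {"motion": [[-1, [0.013, -0.0195, -0.01], -0.003], [-1, [0.013, -0.0195, -0.05], -0.003], [-1, [0.013, -0.0195, -0.09], -0.003], [-1, [0.013, -0.0195, -0.11], -0.003], [-1, [0.013, -0.0195, -0.11], -0.003]]}}

```text
time: 2.65
tool_pos: [0.4881, 0.1703, 0.0193]
tool_rot: [0.699, 0.095, 0.703, -0.096]
contact_force: [-1.1, 0.1, -0.0]
gripper_width: 1.003
```

```bash
python3 - <<'E'
from h import *
s=state();print(s['tool_pos'],s['time'],s['contact_force'])
im,d=snap('side','s2');cv2.imwrite('pics/s2z.png',cv2.resize(im[140:260,240:440,::-1],None,fx=4,fy=4))
im,d=snap('top','t2');cv2.imwrite('pics/t2z.png',cv2.resize(im[150:280,240:410,::-1],None,fx=4,fy=4))
E
```

```text
[0.48813581 0.17028503 0.01932554] 2.65 [-1.07588483  0.11335691 -0.01330724]
```

View pics/s2z.png

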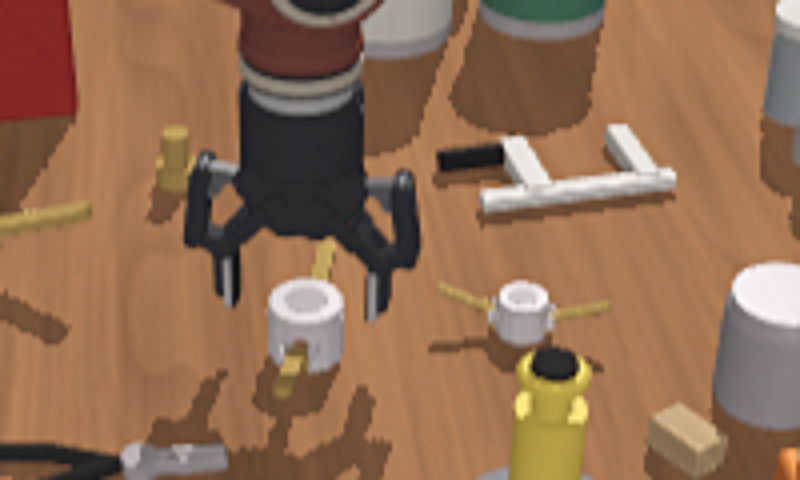

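View pics/t2z.png

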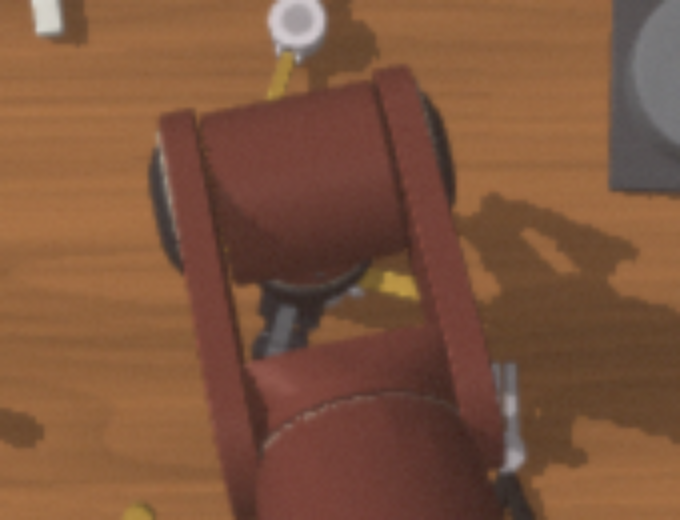

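The fingers straddle the cap evenly, with side-view gaps of 28 and 29 px either side. I'll finish the descent.

{"fn": "play_rows", "kwargs": {"motion": [[-1, [0, 0, -0.007], 0], [-1, [0, 0, -0.014], 0], [-1, [0, 0, -0.014], 0]]}}

```text
time: 3.05
tool_pos: [0.4909, 0.1694, 0.0077]
tool_rot: [0.7, 0.096, 0.701, -0.097]
contact_force: [0.5, 0.5, -0.2]
gripper_width: 1.001
```

{"fn": "play_rows", "kwargs": {"motion": [[-0.3, [0, 0, 0], 0], [0, [0, 0, 0], 0], [0.3, [0, 0, 0], 0], [1, [0, 0, 0], 0], [1, [0, 0, 0], 0]]}}

```text
time: 3.55
tool_pos: [0.4916, 0.1694, 0.0085]
tool_rot: [0.701, 0.097, 0.7, -0.096]
contact_force: [0.0, -0.3, 3.5]
gripper_width: 0.553
```

{"fn": "play_rows", "kwargs": {"motion": [[1, [0, 0, 0], 0], [1, [0, 0, 0], 0], [1, [0, 0, 0], 0]]}}

```text
time: 3.85
tool_pos: [0.4916, 0.1693, 0.0085]
tool_rot: [0.701, 0.097, 0.7, -0.096]
contact_force: [-0.2, -0.9, 5.8]
gripper_width: 0.552
```

{"fn": "play_rows", "kwargs": {"motion": [[1, [0, 0, 0.01], 0], [1, [0, 0, 0.04], 0], [1, [0, 0, 0.08], 0], [1, [0, 0, 0.12], 0], [1, [0, 0, 0.16], 0]]}}

```text
time: 4.35
tool_pos: [0.4898, 0.1691, 0.1683]
tool_rot: [0.7, 0.096, 0.701, -0.097]
contact_force: [0.6, 0.5, -2.3]
gripper_width: 0.551
```

{"fn": "play_rows", "kwargs": {"motion": [[1, [0, 0, 0.03], 0], [1, [0, 0, 0.05], 0], [1, [0, 0, 0.05], 0], [1, [0, 0, 0.05], 0]]}}

```text
time: 4.75
tool_pos: [0.4903, 0.1692, 0.2167]
tool_rot: [0.7, 0.096, 0.701, -0.097]
contact_force: [-0.5, -0.6, -2.9]
gripper_width: 0.552
```

```bash
python3 - <<'E'
from h import *
s=state();print(s['tool_pos'],s['time'],s['contact_force'],s['ft_torque'],s['gripper_width'])
im,d=snap('side','s3');cv2.imwrite('pics/s3z.png',cv2.resize(im[60:260,200:440,::-1],None,fx=3,fy=3))
print(state()['contact_force'])
E
```

```text
[0.4903448  0.16916576 0.21668434] 4.75 [-0.52049745 -0.58138193 -2.90221127] [-0.02295399  0.00860788  0.04316642] 0.5515763649417024
[-0.08548486  0.20336446 -2.30345491]
```

View pics/s3z.png

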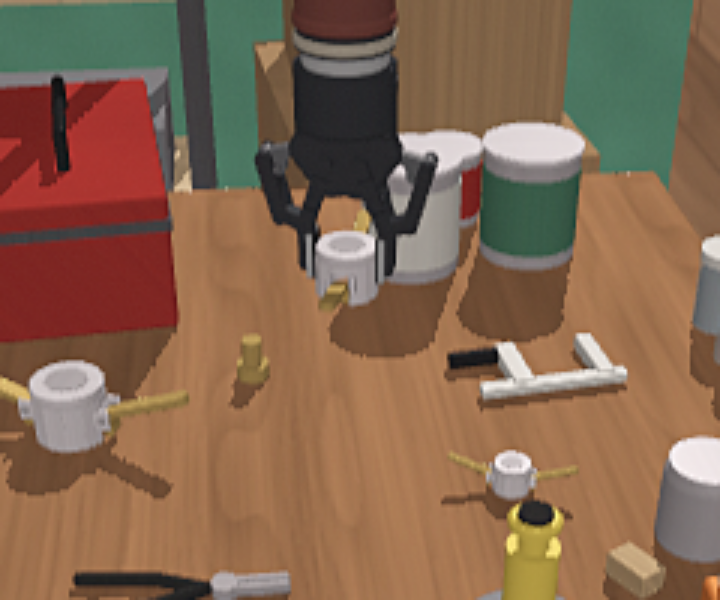

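The cap is held level with both arms up. I'll carry it over to the outlet.

{"fn": "play_rows", "kwargs": {"motion": [[1, [0.015, -0.034, 0], 0], [1, [0.034, -0.077, 0], 0], [1, [0.053, -0.12, 0], 0], [1, [0.072, -0.163, 0], 0], [1, [0.087, -0.197, 0], 0]]}}

```text
time: 5.3
tool_pos: [0.5773, -0.0299, 0.2147]
tool_rot: [0.699, 0.097, 0.702, -0.097]
contact_force: [0.9, 1.8, -2.7]
gripper_width: 0.553
```

{"fn": "play_rows", "kwargs": {"motion": [[1, [0.01, -0.022, 0], 0], [1, [0.0175, -0.039, 0], 0], [1, [0.019, -0.042, 0], 0], [1, [0.019, -0.042, 0], 0], [1, [0.019, -0.042, 0], 0]]}}

```text
time: 5.8
tool_pos: [0.5965, -0.0685, 0.2172]
tool_rot: [0.7, 0.096, 0.701, -0.096]
contact_force: [-0.7, -0.1, -2.7]
gripper_width: 0.55
```

```bash
python3 - <<'E'
from h import *
s=state();print(s['tool_pos'],s['time'],s['contact_force'],s['ft_torque'],s['gripper_width'])
im,d=snap('side','s4');cv2.imwrite('pics/s4z.png',cv2.resize(im[100:300,250:490,::-1],None,fx=3,fy=3))
im,d=snap('top','t4');cv2.imwrite('pics/t4z.png',cv2.resize(im[60:260,300:540,::-1],None,fx=3,fy=3))
E
```

```text
[ 0.59652417 -0.06853605  0.21724542] 5.8 [-0.69145712 -0.11009859 -2.68138161] [ 0.01226185 -0.02767111  0.00583521] 0.5495318196835534
```

View pics/s4z.png

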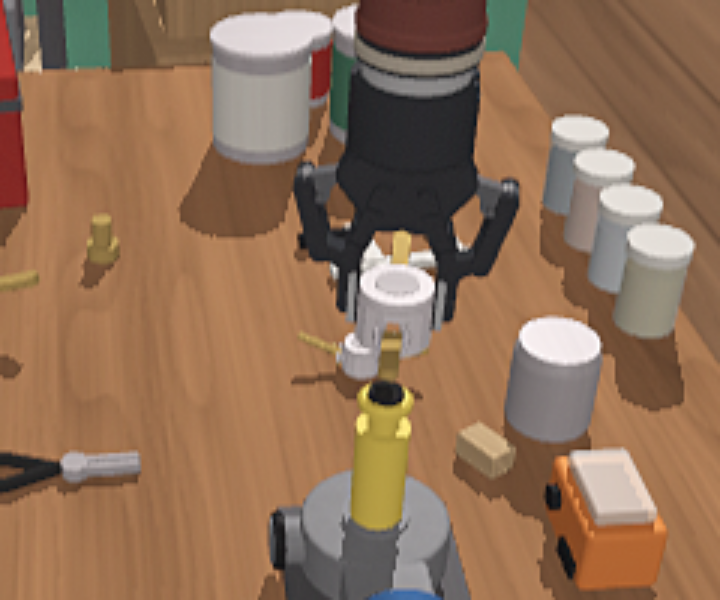

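View pics/t4z.png

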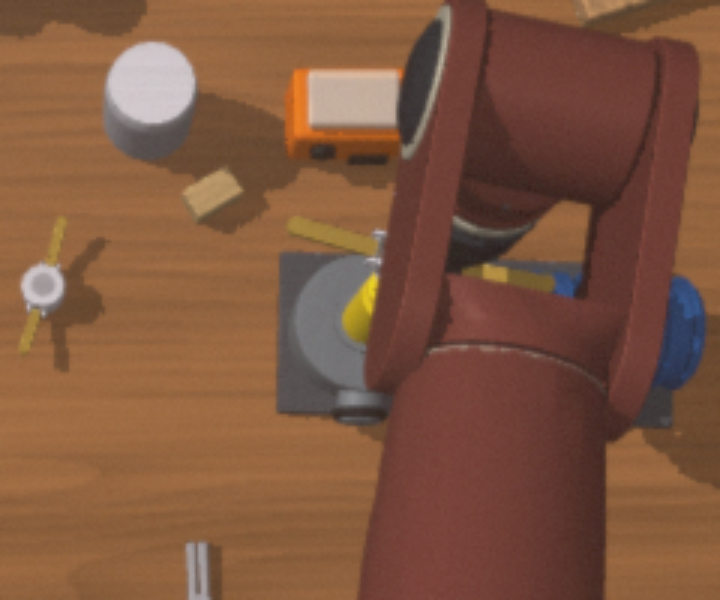

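```bash
python3 - <<'E'
from h import *
for f in('side0','s4'):
    d=np.load(f'pics/{f}.npy');P=cloud('side',d);im=cv2.imread(f'pics/{f}.png')
    c0=(.4913,.1684) if f=='side0' else (.596,-.07)
    r=np.hypot(P[...,0]-c0[0],P[...,1]-c0[1])
    z0=0 if f=='side0' else .2085
    hsv=cv2.cvtColor(im,cv2.COLOR_BGR2HSV);
    m=(r<.03)&(P[...,2]>z0+.003)&(P[...,2]<z0+.043)&(hsv[...,1]<60)&(hsv[...,2]>120)
    v,u=np.where(m);Q=P[m]
    print(f,len(Q),'z',Q[:,2].min(),Q[:,2].max())
    T=Q[np.abs(Q[:,2]-(z0+.04))<.004]
    print(' top x',np.percentile(T[:,0],[2,50,98]),'y',np.percentile(T[:,1],[2,50,98]),'zmed',np.median(T[:,2]))
    B=Q[(Q[:,2]<z0+.034)]
    print(' body x',np.percentile(B[:,0],[2,50,98]),'ymin',np.percentile(B[:,1],[2,5]))
    # circle fit to body side r=24
    from scipy.optimize import least_squares
    for rad in (.0235,):
        s=least_squares(lambda p:np.hypot(B[:,0]-p[0],B[:,1]-p[1])-rad,c0,loss='soft_l1',f_scale=.001);print(' fit',s.x)
d=np.load('pics/s4.npy');P=cloud('side',d);m=(P[...,2]>.07)&(P[...,2]<.125)&(np.hypot(P[...,0]-.596,P[...,1]+.07)<.026);B=P[m]
s=least_squares(lambda p:np.hypot(B[:,0]-p[0],B[:,1]-p[1])-.0185,(.596,-.07),loss='soft_l1',f_scale=.001);print('stub',s.x)
m=(P[...,2]>.125)&(P[...,2]<.18)&(np.hypot(P[...,0]-.596,P[...,1]+.07)<.009);print('sealtop z',np.percentile(P[m][:,2],[10,50,90]))
E
```

```text
side0 305 z 0.003351558581791928 0.04291616163817053
 top x [0.47009556 0.49177864 0.51329864] y [0.14411573 0.16107414 0.18716122] zmed 0.04066895811172045
 body x [0.46766625 0.49707537 0.51422503] ymin [0.14092916 0.14263446]
 fit [0.49135243 0.16682127]
s4 619 z 0.21150538757229367 0.25147969111234797
 top x [0.57350621 0.59612795 0.61823452] y [-0.09498524 -0.07536733 -0.05038475] zmed 0.24930452238212075
 body x [0.56722532 0.58973853 0.61944133] ymin [-0.0967369  -0.09586213]
 fit [ 0.59682293 -0.07146517]
stub [ 0.59636239 -0.07088234]
sealtop z [0.16385425 0.16475556 0.16669189]
```

The cap is centred over the stub to within about 0.6 mm in the side-camera fit, and the seal top is at about z = 0.165. I'll descend slowly while watching the force.

{"fn": "play_rows", "kwargs": {"motion": [[1, [0, 0, -0.015], 0], [1, [0, 0, -0.03], 0], [1, [0, 0, -0.04], 0], [1, [0, 0, -0.044], 0], [1, [0, 0, -0.047], 0]]}}

```text
time: 6.4
tool_pos: [0.5966, -0.0696, 0.1697]
tool_rot: [0.7, 0.097, 0.701, -0.097]
contact_force: [0.2, -0.2, -1.6]
gripper_width: 0.55
```

{"fn": "play_rows", "kwargs": {"motion": [[1, [0, 0, -0.002], 0], [1, [0, 0, -0.004], 0], [1, [0, 0, -0.006], 0], [1, [0, 0, -0.008], 0], [1, [0, 0, -0.008], 0]]}}

```text
time: 6.9
tool_pos: [0.5969, -0.0696, 0.1627]
tool_rot: [0.7, 0.097, 0.701, -0.097]
contact_force: [-0.2, 0.8, -2.6]
gripper_width: 0.552
```

{"fn": "play_rows", "kwargs": {"motion": [[1, [0, 0, -0.003], 0], [1, [0, 0, -0.006], 0], [1, [0, 0, -0.009], 0], [1, [0, 0, -0.012], 0], [1, [0, 0, -0.014], 0]]}}

```text
time: 7.4
tool_pos: [0.5969, -0.0697, 0.1483]
tool_rot: [0.7, 0.097, 0.701, -0.097]
contact_force: [-0.7, 1.0, -1.9]
gripper_width: 0.551
```

{"fn": "play_rows", "kwargs": {"motion": [[1, [0, 0, -0.001], 0], [1, [0, 0, -0.002], 0], [1, [0, 0, -0.003], 0], [1, [0, 0, -0.003], 0]]}}

```text
time: 7.8
tool_pos: [0.597, -0.0696, 0.1458]
tool_rot: [0.7, 0.097, 0.7, -0.097]
contact_force: [-1.8, 1.6, -2.4]
gripper_width: 0.556
```

{"fn": "play_rows", "kwargs": {"motion": [[1, [0, 0, -0.001], 0], [1, [0, 0, -0.002], 0], [1, [0, 0, -0.002], 0]]}}

```text
time: 8.1
tool_pos: [0.597, -0.0697, 0.1437]
tool_rot: [0.7, 0.097, 0.7, -0.097]
contact_force: [-0.6, 0.6, -2.6]
gripper_width: 0.554
```

Still in free fit, with only the cap's weight showing. I'll continue in 1 mm steps.

{"fn": "play_rows", "kwargs": {"motion": [[1, [0, 0, -0.001], 0], [1, [0, 0, -0.001], 0]]}}

```text
time: 8.3
tool_pos: [0.597, -0.0697, 0.1427]
tool_rot: [0.7, 0.097, 0.701, -0.097]
contact_force: [-1.5, 0.9, -2.5]
gripper_width: 0.552
```

{"fn": "play_rows", "kwargs": {"motion": [[1, [0, 0, -0.001], 0], [1, [0, 0, -0.001], 0]]}}

```text
time: 8.5
tool_pos: [0.597, -0.0697, 0.1417]
tool_rot: [0.7, 0.097, 0.701, -0.097]
contact_force: [-0.9, 1.5, -1.6]
gripper_width: 0.556
```

{"fn": "play_rows", "kwargs": {"motion": [[1, [0, 0, -0.001], 0], [1, [0, 0, -0.001], 0]]}}

```text
time: 8.7
tool_pos: [0.597, -0.0697, 0.1408]
tool_rot: [0.7, 0.097, 0.701, -0.097]
contact_force: [-2.0, 1.4, -1.3]
gripper_width: 0.551
```

{"fn": "play_rows", "kwargs": {"motion": [[1, [0, 0, -0.001], 0], [1, [0, 0, -0.001], 0]]}}

```text
time: 8.9
tool_pos: [0.597, -0.0697, 0.1405]
tool_rot: [0.7, 0.097, 0.701, -0.097]
contact_force: [-4.0, 1.1, 3.6]
gripper_width: 0.549
```

{"fn": "play_rows", "kwargs": {"motion": [[1, [0, 0, -0.001], 0], [1, [0, 0, -0.001], 0]]}}

```text
time: 9.1
tool_pos: [0.5971, -0.0697, 0.1398]
tool_rot: [0.7, 0.097, 0.701, -0.097]
contact_force: [-4.3, 1.7, 4.8]
gripper_width: 0.548
```

The seal has met the ceiling and is giving, at about 7 N net. One more millimetre, with a small x relief.

{"fn": "play_rows", "kwargs": {"motion": [[1, [-0.0006, 0, -0.001], 0], [1, [-0.0006, 0, -0.001], 0], [1, [-0.0006, 0, -0.001], 0]]}}

```text
time: 9.4
tool_pos: [0.597, -0.0697, 0.1394]
tool_rot: [0.701, 0.097, 0.7, -0.097]
contact_force: [-4.6, 2.6, 5.4]
gripper_width: 0.556
```

{"fn": "play_rows", "kwargs": {"motion": [[1, [-0.0005, 0, -0.001], 0], [1, [-0.0005, 0, -0.001], 0], [1, [-0.0005, 0, -0.001], 0]]}}

```text
time: 9.7
tool_pos: [0.597, -0.0697, 0.1391]
tool_rot: [0.701, 0.097, 0.699, -0.096]
contact_force: [-3.5, 2.0, 7.2]
gripper_width: 0.549
```

```bash
python3 - <<'E'
from h import *
s=state();print(s['tool_pos'],s['time'],s['contact_force'],s['ft_torque'],s['gripper_width'])
im,d=snap('side','s5');cv2.imwrite('pics/s5z.png',cv2.resize(im[130:280,280:480,::-1],None,fx=4,fy=4))
E
```

```text
[ 0.59704541 -0.06971956  0.13906796] 9.7 [-3.48053129  2.00969165  7.15107748] [0.41813311 0.69889395 0.00093909] 0.5490491548035901
```

View pics/s5z.png

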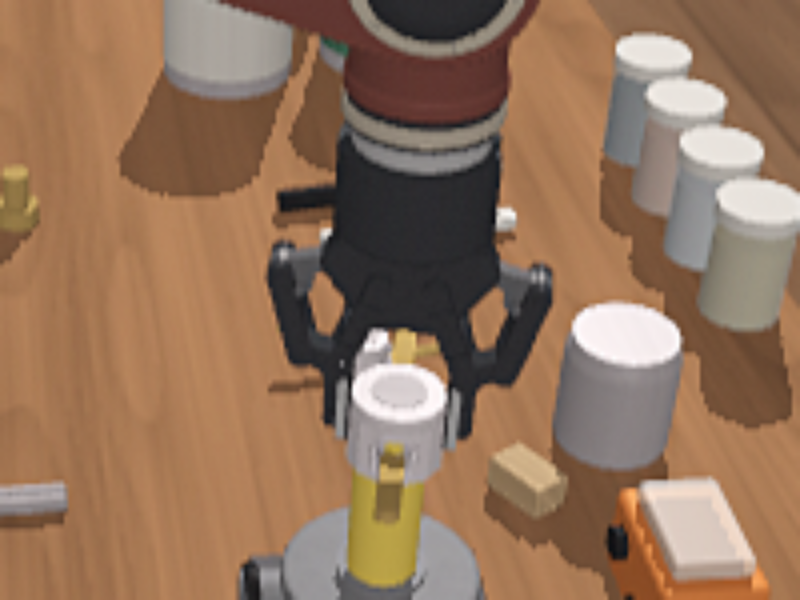

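The cap is on the stub and the seal was felt giving, at about 9.5 N net with 1.7 mm of travel. I'll ease off, open, rise and turn 90°.

{"fn": "play_rows", "kwargs": {"motion": [[1, [0, 0, 0.001], 0], [1, [0, 0, 0.001], 0], [-0.3, [0, 0, 0.001], 0], [-1, [0, 0, 0.001], 0], [-1, [0, 0, 0.001], 0]]}}

```text
time: 10.25
tool_pos: [0.5958, -0.07, 0.1372]
tool_rot: [0.7, 0.096, 0.701, -0.097]
contact_force: [0.3, 0.0, 0.2]
gripper_width: 0.958
```

{"fn": "play_rows", "kwargs": {"motion": [[-1, [0, 0, 0], 0], [-1, [0, 0, 0], 0], [-1, [0, 0, 0.02], 0], [-1, [0, 0, 0.06], 0], [-1, [0, 0, 0.1], 0]]}}

```text
time: 10.75
tool_pos: [0.5952, -0.0696, 0.2377]
tool_rot: [0.7, 0.097, 0.701, -0.097]
contact_force: [0.6, 0.3, 1.1]
gripper_width: 1.004
```

```bash
python3 - <<'E'
from h import *
s=state();print(s['tool_pos'],s['time'],s['contact_force'],s['ft_torque'],s['gripper_width'],s['joint_pos'])
im,d=snap('side','s6');cv2.imwrite('pics/s6z.png',cv2.resize(im[130:280,280:480,::-1],None,fx=4,fy=4))
E
```

```text
[ 0.59517389 -0.06959082  0.23769261] 10.75 [0.55696651 0.34817484 1.13936642] [-0.00236329 -0.00910948  0.00530558] 1.00368144804963 [-2.40486987e-01 -9.83753542e-03  1.66572420e+00 -1.15697856e-04
  1.48836976e+00  3.35909892e-02]
```

View pics/s6z.png

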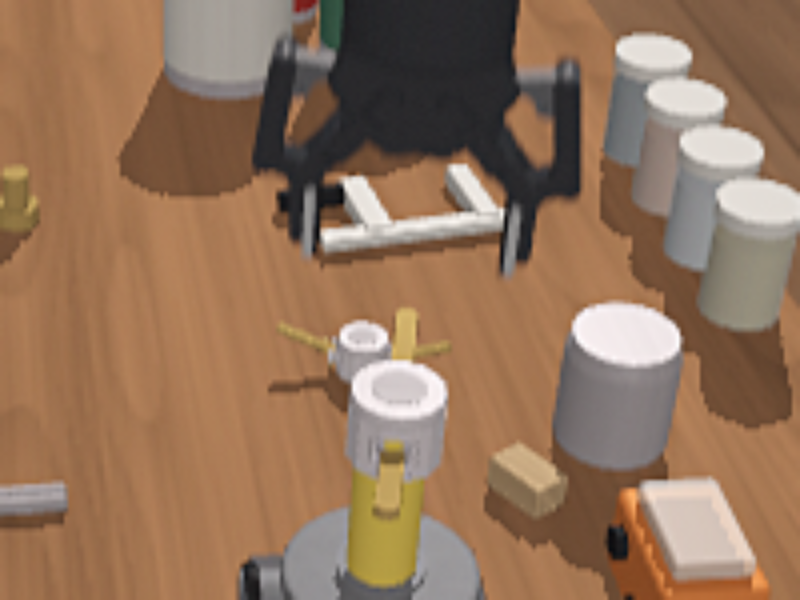

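The cap sits level on the outlet with both arms up. I'll turn the gripper to line up with the arms.

{"fn": "play_rows", "kwargs": {"motion": [[-1, [0, 0, 0.0], 0.145], [-1, [0, 0, 0.0], 0.29], [-1, [0, 0, 0.0], 0.435], [-1, [0, 0, 0.0], 0.58], [-1, [0, 0, 0], 0.72]]}}

```text
time: 11.3
tool_pos: [0.596, -0.0697, 0.2377]
tool_rot: [0.689, -0.158, 0.689, 0.158]
contact_force: [-0.4, 0.6, 0.3]
gripper_width: 0.997
```

{"fn": "play_rows", "kwargs": {"motion": [[-1, [0, 0, 0.0], 0.145], [-1, [0, 0, 0.0], 0.29], [-1, [0, 0, 0.0], 0.435], [-1, [0, 0, 0.0], 0.58], [-1, [0, 0, 0], 0.72]]}}

```text
time: 11.8
tool_pos: [0.5959, -0.0698, 0.2376]
tool_rot: [0.589, -0.391, 0.589, 0.391]
contact_force: [0.1, 0.6, 0.2]
gripper_width: 1.003
```

{"fn": "play_rows", "kwargs": {"motion": [[-1, [0, 0, 0.0], 0.13], [-1, [0, 0, 0.0], 0.13], [-1, [0, 0, 0.0], 0.13]]}}

```text
time: 12.1
tool_pos: [0.5959, -0.0697, 0.2377]
tool_rot: [0.564, -0.426, 0.564, 0.426]
contact_force: [-0.7, -0.4, 0.1]
gripper_width: 0.998
```

```bash
cat > m.py <<'E'
from h import *
from scipy.spatial.transform import Rotation as Ro
from scipy.optimize import least_squares
import sys
f=sys.argv[1]
s=state();q=s['tool_rot'];R=Ro.from_quat([q[1],q[2],q[3],q[0]]).as_matrix();print('zaxis yaw',np.degrees(np.arctan2(R[1,2],R[0,2])),s['tool_pos'].round(4),s['time'],s['contact_force'].round(1))
for n in ('side','top'):
    im,d=snap(n,n[0]+f)
    P=cloud(n,d);hsv=cv2.cvtColor(im,cv2.COLOR_RGB2HSV);r=np.hypot(P[...,0]-.596,P[...,1]+.07)
    m=(r<.03)&(P[...,2]>.13)&(P[...,2]<.178)&(hsv[...,1]<60)&(hsv[...,2]>110);B=P[m]
    if len(B)>20:
        T=B[B[:,2]>np.percentile(B[:,2],90)-.006]
        c,rad=cv2.minEnclosingCircle(T[:,:2].astype(np.float32)*1000);print(n,'cap top',np.array(c).round(1),round(rad,1),'z',np.median(T[:,2]).round(4))
        if n=='side':
            B=B[B[:,2]<.166]
            z=least_squares(lambda p:np.hypot(B[:,0]-p[0],B[:,1]-p[1])-.0235,(.596,-.07),loss='soft_l1',f_scale=.001);print('fit',z.x.round(4))
    m=(r>.034)&(r<.095)&(P[...,2]>.06)&(P[...,2]<.2)&(hsv[...,0]>12)&(hsv[...,0]<32)&(hsv[...,1]>90)
    for sg in(1,-1):
        A=P[m&(sg*(P[...,1]+.07)>0)]
        if len(A)<6: print(n,sg,'few',len(A));continue
        mu=A.mean(0);_,_,vt=np.linalg.svd(A-mu);v=vt[0]
        if v@np.array([.27*sg,.96*sg,0])<0:v=-v
        e=(A-mu)@v
        print(n,sg,len(A),'mu',mu.round(4),'elev',np.degrees(np.arcsin(v[2])).round(1),'yaw',np.degrees(np.arctan2(v[1],v[0])).round(1),'yawmu',np.degrees(np.arctan2(mu[1]+.07,mu[0]-.596)).round(1),'tip',(mu+v*e.max()).round(4))
    a=im[130:280,280:480,::-1] if n=='side' else im[80:230,340:540,::-1]
    cv2.imwrite(f'pics/{n[0]}{f}z.png',cv2.resize(a,None,fx=4,fy=4))
E
python3 m.py 7
```

```text
zaxis yaw 74.10104500794488 [ 0.5959 -0.0697  0.2377] 12.1 [-0.7 -0.4  0.1]
side cap top [597.2 -73.5] 25.0 z 0.1731
fit [ 0.5973 -0.0724]
side 1 68 mu [ 0.6145 -0.0103  0.1592] elev 6.0 yaw 74.7 yawmu 72.8 tip [0.6201 0.0103 0.1615]
side -1 97 mu [ 0.5806 -0.1345  0.1624] elev 9.7 yaw -106.0 yawmu -103.5 tip [ 0.5742 -0.1568  0.1664]
top cap top [599.3 -59.8] 20.7 z 0.1715
top 1 153 mu [ 0.6131 -0.0123  0.1574] elev 6.3 yaw 75.3 yawmu 73.5 tip [0.6198 0.0132 0.1603]
top -1 few 0
```

View pics/s7z.png

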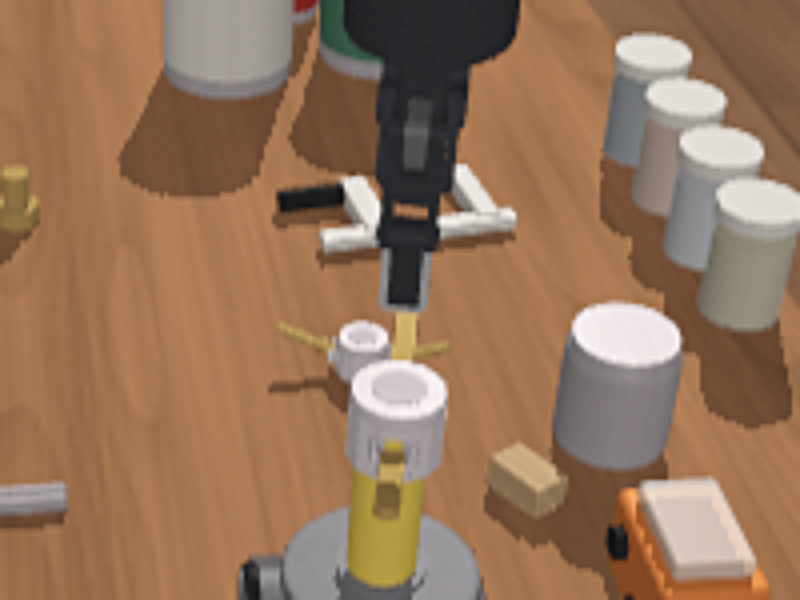

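View pics/t7z.png

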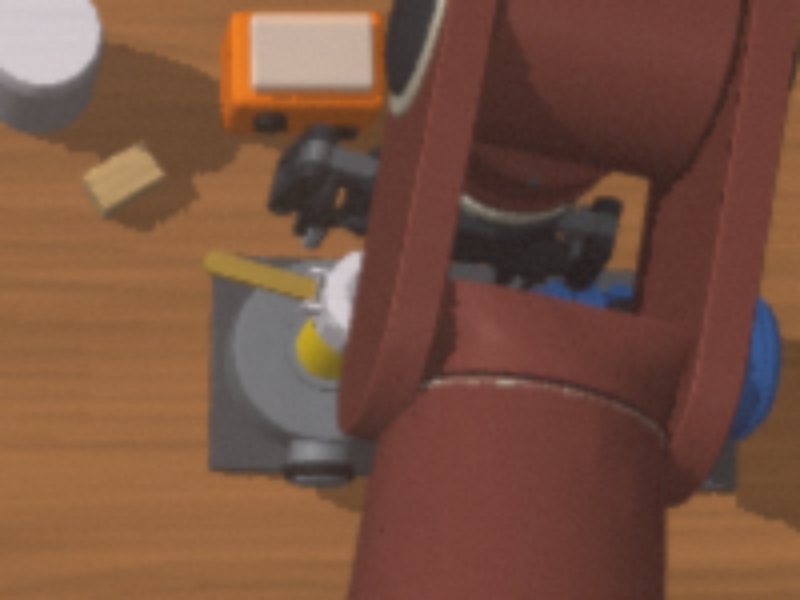

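Both arms are near level: +y at about 6° up, -y at about 10° up. The jaw line (74.1°) matches the arm axis (about 74°). I'll go down to just above contact, which should come at TCP z of about 0.146.

{"fn": "play_rows", "kwargs": {"motion": [[-1, [0.0008, -0.0011, -0.02], 0.005], [-1, [0.0008, -0.0011, -0.045], 0.005], [-1, [0.0008, -0.0011, -0.068], 0.005], [-1, [0.0008, -0.0011, -0.078], 0.005], [-1, [0.0008, -0.0011, -0.08], 0.005]]}}

```text
time: 12.7
tool_pos: [0.5958, -0.0706, 0.1562]
tool_rot: [0.562, -0.427, 0.564, 0.429]
contact_force: [0.0, -0.4, 0.1]
gripper_width: 0.996
```

{"fn": "play_rows", "kwargs": {"motion": [[-1, [0, 0, -0.002], 0], [-1, [0, 0, -0.004], 0], [-1, [0, 0, -0.006], 0], [-1, [0, 0, -0.008], 0]]}}

```text
time: 13.1
tool_pos: [0.5972, -0.0709, 0.1507]
tool_rot: [0.563, -0.429, 0.562, 0.428]
contact_force: [-0.3, -0.2, -0.3]
gripper_width: 1.0
```

{"fn": "play_rows", "kwargs": {"motion": [[-1, [0, 0, -0.001], 0], [-1, [0, 0, -0.002], 0], [-1, [0, 0, -0.003], 0]]}}

```text
time: 13.4
tool_pos: [0.5968, -0.0708, 0.1469]
tool_rot: [0.563, -0.428, 0.563, 0.428]
contact_force: [-0.1, 0.1, -0.2]
gripper_width: 0.999
```

{"fn": "play_rows", "kwargs": {"motion": [[-1, [0, 0, -0.001], 0], [-1, [0, 0, -0.002], 0], [-1, [0, 0, -0.003], 0]]}}

```text
time: 13.7
tool_pos: [0.5969, -0.0708, 0.1443]
tool_rot: [0.563, -0.428, 0.563, 0.428]
contact_force: [-1.3, 0.9, 3.2]
gripper_width: 1.006
```

{"fn": "play_rows", "kwargs": {"motion": [[-1, [0, 0, -0.001], 0], [-1, [0, 0, -0.002], 0], [-1, [0, 0, -0.003], 0]]}}

```text
time: 14.0
tool_pos: [0.597, -0.0708, 0.1421]
tool_rot: [0.563, -0.428, 0.563, 0.428]
contact_force: [-3.4, 0.6, 7.4]
gripper_width: 1.001
```

```bash
python3 m.py 8
```

```text
zaxis yaw 74.5470400232986 [ 0.597  -0.0708  0.1421] 14.0 [-3.4  0.6  7.4]
side cap top [597.9 -72.9] 24.6 z 0.1704
fit [ 0.5976 -0.0721]
side 1 few 0
side -1 74 mu [ 0.5784 -0.1428  0.16  ] elev 6.5 yaw -105.9 yawmu -103.6 tip [ 0.5745 -0.1562  0.1616]
top 1 103 mu [ 0.6135 -0.0062  0.1581] elev 0.2 yaw 71.0 yawmu 74.6 tip [0.6206 0.0143 0.1581]
top -1 few 3
```

View pics/s8z.png

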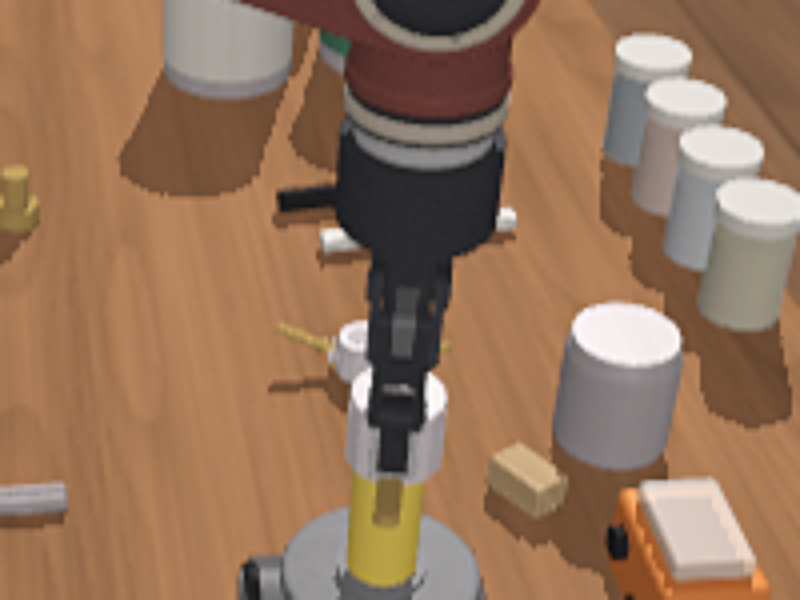

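Both fingers are on the arms (total 7 N) and the arms are evening out. I'll continue in small steps.

{"fn": "play_rows", "kwargs": {"motion": [[-1, [0, 0, -0.001], 0], [-1, [0, 0, -0.002], 0], [-1, [0, 0, -0.003], 0]]}}

```text
time: 14.4
tool_pos: [0.5972, -0.0711, 0.1399]
tool_rot: [0.563, -0.429, 0.563, 0.428]
contact_force: [-5.1, 0.2, 10.9]
gripper_width: 1.001
```

{"fn": "play_rows", "kwargs": {"motion": [[-1, [0, 0, -0.001], 0], [-1, [0, 0, -0.002], 0], [-1, [0, 0, -0.003], 0]]}}

```text
time: 14.7
tool_pos: [0.5975, -0.0711, 0.1376]
tool_rot: [0.563, -0.429, 0.562, 0.428]
contact_force: [-4.8, 0.1, 11.9]
gripper_width: 1.0
```

{"fn": "play_rows", "kwargs": {"motion": [[-1, [0, 0, -0.001], 0], [-1, [0, 0, -0.002], 0], [-1, [0, 0, -0.003], 0]]}}

```text
time: 15.0
tool_pos: [0.5977, -0.0711, 0.1352]
tool_rot: [0.563, -0.429, 0.562, 0.428]
contact_force: [-5.3, 1.3, 14.2]
gripper_width: 0.997
```

{"fn": "play_rows", "kwargs": {"motion": [[-1, [-0.0008, 0, -0.001], 0], [-1, [-0.0008, 0, -0.002], 0], [-1, [-0.0008, 0, -0.003], 0]]}}

```text
time: 15.3
tool_pos: [0.5977, -0.0711, 0.1325]
tool_rot: [0.564, -0.429, 0.562, 0.427]
contact_force: [-2.5, 2.2, 14.2]
gripper_width: 1.0
```

{"fn": "play_rows", "kwargs": {"motion": [[-1, [-0.0005, 0, -0.001], 0], [-1, [-0.0005, 0, -0.002], 0], [-1, [-0.0005, 0, -0.003], 0]]}}

```text
time: 15.6
tool_pos: [0.5977, -0.0712, 0.1299]
tool_rot: [0.564, -0.43, 0.561, 0.427]
contact_force: [-2.0, 1.0, 13.7]
gripper_width: 1.0
```

```bash
python3 m.py 9
```

```text
zaxis yaw 74.55117881268424 [ 0.5977 -0.0712  0.1299] 15.6 [-2.   1.  13.7]
side cap top [597.9 -73.3] 24.8 z 0.1687
fit [ 0.5974 -0.0728]
side 1 few 0
side -1 116 mu [ 0.58   -0.1361  0.1326] elev -25.2 yaw -105.7 yawmu -103.6 tip [ 0.5756 -0.1517  0.1249]
top 1 107 mu [ 0.6129 -0.0093  0.1383] elev -62.1 yaw 60.6 yawmu 74.5 tip [ 6.181e-01 -1.000e-04  1.184e-01]
top -1 few 0
```

View pics/s9z.png

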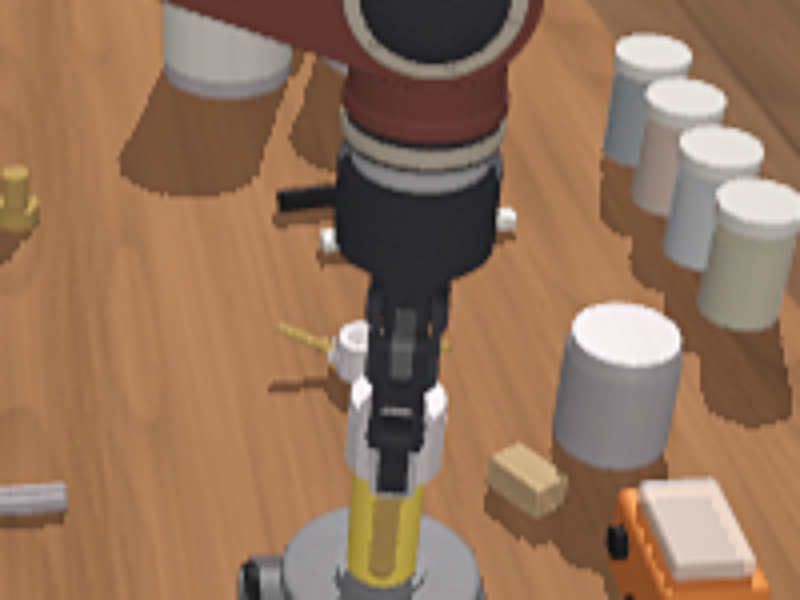

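View pics/t9z.png

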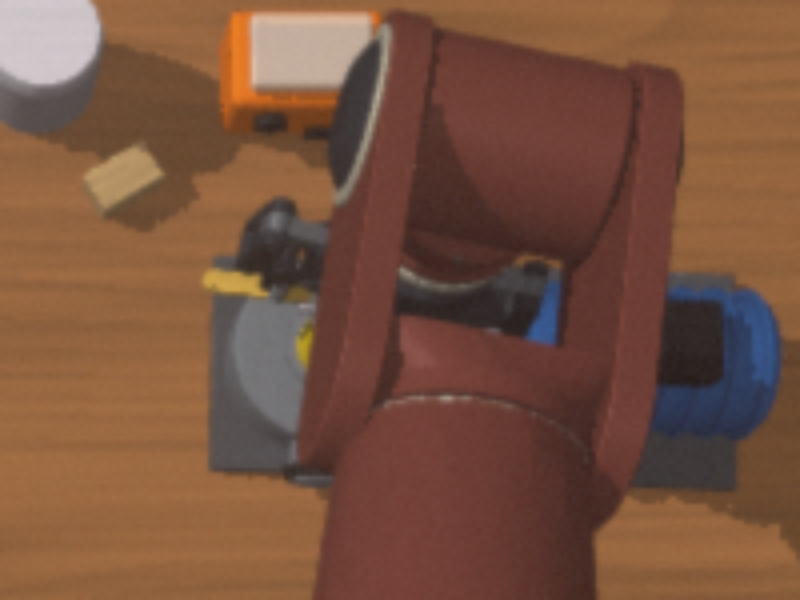

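Arms at about -25° and moving together, with force steady at 14 N. Continuing.

{"fn": "play_rows", "kwargs": {"motion": [[-1, [-0.0003, 0.0, -0.001], 0], [-1, [-0.0003, 0, -0.002], 0], [-1, [-0.0003, 0, -0.003], 0], [-1, [-0.0003, 0, -0.004], 0]]}}

```text
time: 16.1
tool_pos: [0.5979, -0.0715, 0.1262]
tool_rot: [0.564, -0.43, 0.561, 0.426]
contact_force: [-2.1, 0.4, 13.3]
gripper_width: 1.003
```

{"fn": "play_rows", "kwargs": {"motion": [[-1, [-0.0003, 0, -0.001], 0], [-1, [-0.0003, 0, -0.002], 0], [-1, [-0.0003, 0, -0.003], 0], [-1, [-0.0003, 0, -0.004], 0]]}}

```text
time: 16.5
tool_pos: [0.5979, -0.0716, 0.1221]
tool_rot: [0.564, -0.43, 0.561, 0.426]
contact_force: [0.0, -0.2, 12.0]
gripper_width: 1.004
```

{"fn": "play_rows", "kwargs": {"motion": [[-1, [0, 0, -0.001], 0], [-1, [0, 0, -0.002], 0], [-1, [0, 0, -0.003], 0], [-1, [0, 0, -0.004], 0]]}}

```text
time: 16.9
tool_pos: [0.5977, -0.0716, 0.1176]
tool_rot: [0.564, -0.43, 0.561, 0.426]
contact_force: [-0.3, 1.7, 10.2]
gripper_width: 1.003
```

{"fn": "play_rows", "kwargs": {"motion": [[-1, [0, 0, -0.001], 0], [-1, [0, 0, -0.002], 0], [-1, [0, 0, -0.003], 0], [-1, [0, 0, -0.004], 0]]}}

```text
time: 17.3
tool_pos: [0.5973, -0.0715, 0.1129]
tool_rot: [0.564, -0.43, 0.561, 0.426]
contact_force: [0.4, 0.7, 9.0]
gripper_width: 1.001
```

{"fn": "play_rows", "kwargs": {"motion": [[-1, [0, 0, -0.001], 0], [-1, [0, 0, -0.002], 0], [-1, [0, 0, -0.003], 0], [-1, [0, 0, -0.004], 0]]}}

```text
time: 17.7
tool_pos: [0.5969, -0.0713, 0.1083]
tool_rot: [0.564, -0.43, 0.562, 0.427]
contact_force: [-0.5, 0.4, 7.1]
gripper_width: 0.999
```

```bash
python3 m.py 10
```

```text
zaxis yaw 74.54051283486643 [ 0.5969 -0.0713  0.1083] 17.7 [-0.5  0.4  7.1]
side cap top [597.6 -72.8] 24.9 z 0.1702
fit [ 0.5972 -0.0728]
side 1 few 0
side -1 70 mu [ 0.584  -0.1204  0.1116] elev 89.0 yaw -80.8 yawmu -103.4 tip [ 0.5842 -0.1215  0.1737]
top 1 26 mu [ 0.6052 -0.0252  0.1206] elev -75.3 yaw 45.7 yawmu 78.3 tip [ 0.6098 -0.0205  0.0959]
top -1 few 0
```

View pics/s10z.png

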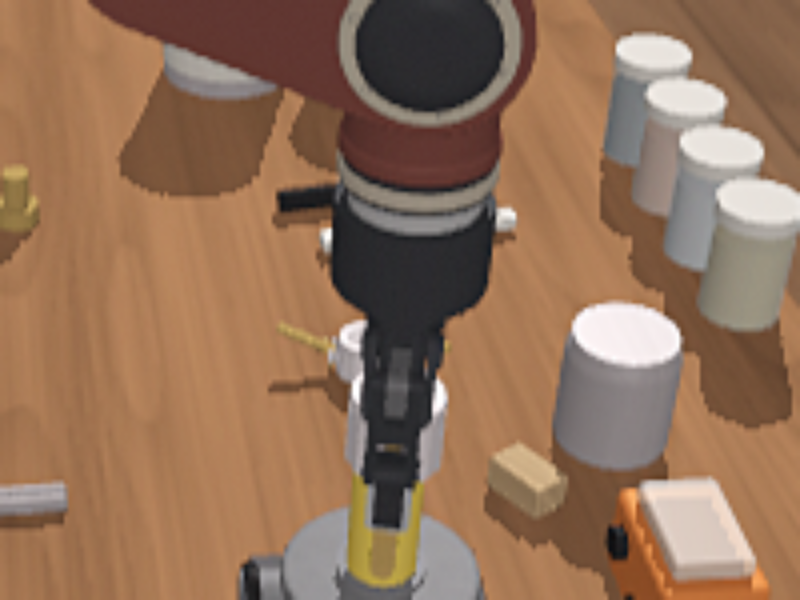

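View pics/t10z.png

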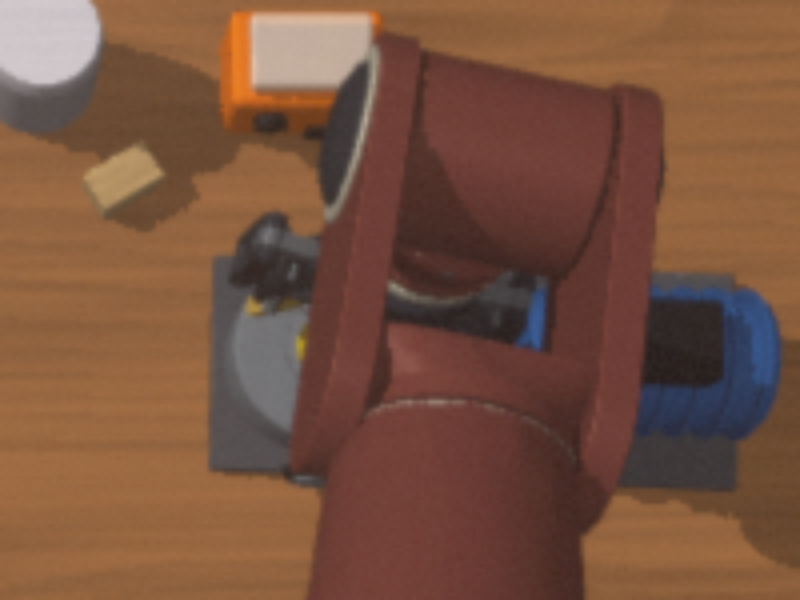

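Both arms are now well down, around 60–65°, and the force has dropped to 7 N. Next I squeeze gradually.

{"fn": "play_rows", "kwargs": {"motion": [[-1, [0, 0, -0.001], 0], [-1, [0, 0, -0.0015], 0], [-0.95, [0, 0, -0.0015], 0], [-0.9, [0, 0, -0.0015], 0], [-0.9, [0, 0, -0.0015], 0]]}}

```text
time: 18.3
tool_pos: [0.5965, -0.0713, 0.1063]
tool_rot: [0.564, -0.429, 0.562, 0.427]
contact_force: [0.6, -0.3, 6.2]
gripper_width: 0.949
```

{"fn": "play_rows", "kwargs": {"motion": [[-0.85, [0, 0, 0], 0], [-0.82, [0, 0, 0], 0], [-0.79, [0, 0, 0], 0], [-0.79, [0, 0, 0], 0]]}}

```text
time: 18.7
tool_pos: [0.5964, -0.0712, 0.1061]
tool_rot: [0.564, -0.429, 0.562, 0.427]
contact_force: [1.3, 0.8, 5.5]
gripper_width: 0.894
```

{"fn": "play_rows", "kwargs": {"motion": [[-0.76, [0, 0, 0], 0], [-0.73, [0, 0, 0], 0], [-0.7, [0, 0, 0], 0], [-0.7, [0, 0, 0], 0]]}}

```text
time: 19.1
tool_pos: [0.5964, -0.0712, 0.1062]
tool_rot: [0.564, -0.429, 0.562, 0.427]
contact_force: [0.3, 0.0, 5.7]
gripper_width: 0.847
```

{"fn": "play_rows", "kwargs": {"motion": [[-0.66, [0, 0, 0], 0], [-0.62, [0, 0, 0], 0], [-0.6, [0, 0, 0], 0], [-0.6, [0, 0, 0], 0]]}}

```text
time: 19.5
tool_pos: [0.5966, -0.0712, 0.1068]
tool_rot: [0.564, -0.429, 0.562, 0.427]
contact_force: [-0.2, 1.1, 8.3]
gripper_width: 0.805
```

{"fn": "play_rows", "kwargs": {"motion": [[-0.55, [0, 0, 0], 0], [-0.5, [0, 0, 0], 0], [-0.5, [0, 0, 0], 0]]}}

```text
time: 19.8
tool_pos: [0.5967, -0.0712, 0.1071]
tool_rot: [0.564, -0.429, 0.562, 0.427]
contact_force: [-1.2, -0.4, 9.8]
gripper_width: 0.764
```

```bash
python3 m.py 11
```

```text
zaxis yaw 74.5415516107584 [ 0.5967 -0.0712  0.1071] 19.8 [-1.2 -0.4  9.8]
side cap top [597.2 -72.8] 24.0 z 0.1694
fit [ 0.5974 -0.0728]
side 1 few 0
side -1 47 mu [ 0.5876 -0.1068  0.1   ] elev -76.8 yaw -29.1 yawmu -102.9 tip [ 0.5895 -0.1078  0.0907]
top 1 few 0
top -1 few 0
```

View pics/s11z.png

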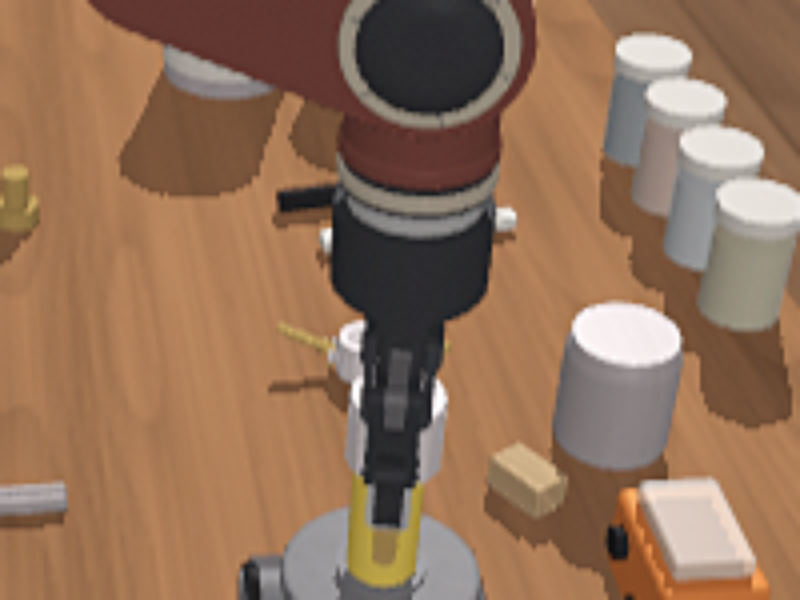

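{"fn": "play_rows", "kwargs": {"motion": [[-0.47, [0, 0, 0], 0], [-0.44, [0, 0, 0], 0], [-0.44, [0, 0, 0], 0]]}}

```text
time: 20.2
tool_pos: [0.5967, -0.0712, 0.1071]
tool_rot: [0.564, -0.429, 0.562, 0.427]
contact_force: [-2.0, 0.7, 9.7]
gripper_width: 0.766
```

{"fn": "play_rows", "kwargs": {"motion": [[-0.4, [0, 0, 0], 0], [-0.38, [0, 0, 0], 0], [-0.38, [0, 0, 0], 0]]}}

```text
time: 20.5
tool_pos: [0.5967, -0.0712, 0.1071]
tool_rot: [0.564, -0.429, 0.562, 0.427]
contact_force: [-2.3, 0.6, 10.0]
gripper_width: 0.766
```

The width has plateaued at 0.766 (about 66 mm), so it's either the arm stops or the lugs. I'll open, back off and measure the arms.

{"fn": "play_rows", "kwargs": {"motion": [[-0.6, [0, 0, 0], 0], [-1, [0, 0, 0], 0], [-1, [0, 0, 0], 0], [-1, [0, 0, 0.01], 0], [-1, [0, 0, 0.03], 0]]}}

```text
time: 21.0
tool_pos: [0.5931, -0.0704, 0.1324]
tool_rot: [0.562, -0.427, 0.564, 0.43]
contact_force: [-0.1, -0.5, 0.8]
gripper_width: 1.0
```

{"fn": "play_rows", "kwargs": {"motion": [[-1, [0, 0, 0.04], 0], [-1, [0, 0, 0.08], 0], [-1, [0, 0, 0.12], 0], [-1, [0, 0, 0.14], 0], [-1, [0, 0, 0.14], 0]]}}

```text
time: 21.5
tool_pos: [0.5967, -0.0713, 0.2797]
tool_rot: [0.565, -0.431, 0.561, 0.426]
contact_force: [-1.1, 0.6, 0.2]
gripper_width: 1.001
```

```bash
python3 m.py 12; python3 - <<'E'
from h import *
for n in('side','top'):
    for t in('cam_a_tip','cam_a_hinge','cap'):
        print(n,t,[(np.round(x['at'],3).tolist(),round(x['score'],2)) for x in nets.landmark_of(n,t) if np.hypot(x['at'][0]-.597,x['at'][1]+.07)<.12])
E
```

```text
zaxis yaw 74.5417571927311 [ 0.5967 -0.0713  0.2797] 21.5 [-1.1  0.6  0.2]
side cap top [595.8 -72.8] 26.3 z 0.1707
fit [ 0.5973 -0.0727]
side 1 few 0
side -1 109 mu [ 0.588  -0.1066  0.1135] elev -81.0 yaw -113.5 yawmu -102.3 tip [ 0.5866 -0.1099  0.0908]
top cap top [597.4 -65.4] 23.2 z 0.1697
top 1 29 mu [ 0.6061 -0.0351  0.108 ] elev -82.4 yaw 64.3 yawmu 73.8 tip [ 0.6071 -0.0332  0.0917]
top -1 few 0
side cam_a_tip []
side cam_a_hinge []
side cap []
top cam_a_tip [([0.605, -0.04, 0.094], 0.64)]
top cam_a_hinge [([0.606, -0.042, 0.147], 0.45)]
top cap []
```

View pics/s12z.png

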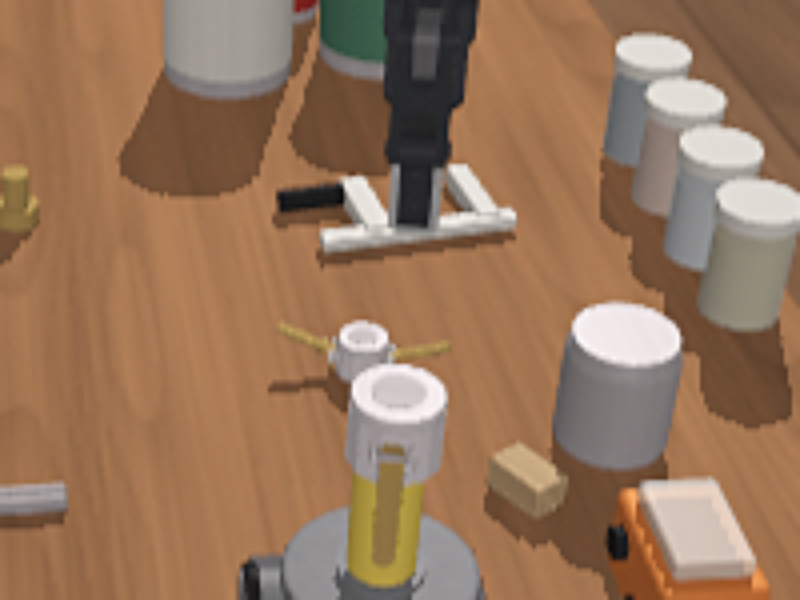

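View pics/t12z.png

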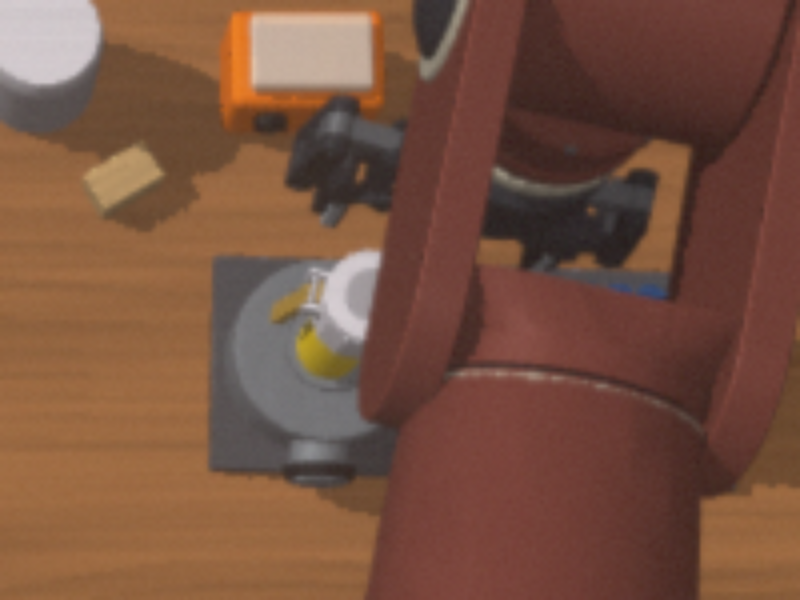

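Both arms now hang at about 80° below level (side view -81° for the -y arm, top view -82° for the +y arm), and the tip radii match at 38.4 and 38.7 mm. In the side camera the cap top went from 0.173 to 0.1705, so the seal is held squeezed by about 2.5 mm. The gripper is clear, so I'm handing in.

```bash
python3 - <<'E'
from h import *
s=state();print(s['time'],s['contact_force'].round(1))
print(workorder.job_done())
E
```

```text
21.9 [-0.2 -1.1  0.4]
the job is handed in; nothing more can be done
None
```

The cap is on the pump outlet with both cam arms down and locked. I handed the job in at 21.9 s with the gripper open and well clear.

- **Cap choice:** I took the 48 mm cap, the middle of three look-alikes. I gripped it on its x sides and set it mouth down on the outlet with both arms still up.
- **Seating:** I pressed in steps of 1 mm or less until the seal gave, at about 9.5 N net with roughly 1.7 mm of travel.
- **Arms:** I turned the gripper 90°, straddled the cap and pushed both arms down together. The highest reading was 14 N, against the 25 N limit. A gradual squeeze then brought them in until the finger width stopped changing at 0.766.

**Last checks**
- **Arm position:** the arms measured 81° and 82° below level, with both tips about 38.5 mm out. The 80° stop matches this within camera error.
- **Seal:** the cap top sits about 2.5 mm lower than before locking, which matches the locked squeeze.
- **Bystanders:** I never touched them, but did not re-measure them.

**Disagreements**
- The squeeze stopped at about 66 mm where I had expected about 72 mm, so I opened, backed off and measured the arms to confirm they were home.
- The two cameras disagreed by 1–2 mm in y.
- The network's point for the +y tip came out about 5 mm further in than the stop position.
- I did not pull on the cap to test the lock.

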